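# Free a tight locating block from its test fixture

## Task

The locating block has to come out of the test fixture so that its seat can be inspected. Turn the winged hold-down knob anticlockwise until it clicks over and the toe is clear of the block; then grip the block by its boss and work it loose from the tight nest by rocking it side to side along the slot, knob end up first and then the other end, a few degrees each way while it is still in the nest, rather than pulling it straight. Finish holding the block level in the gripper just above its nest, clear of the cheeks by one to three centimetres, and leave the other things on the bench alone.

Things in the scene. Friction and masses are not known exactly. Their poses are not given: they have to be found in the camera images.
- nest: Fixture screwed to the bench: steel plate 100 (x) by 180 (y) by 12 mm with a slot for the block on it. Origin on the bench under the slot's middle, z up, y along the slot towards the winged knob; plate from y = -64 to +116. Two dark steel cheeks 14 mm thick along the slot, inner faces at x = -16 and +15.5, y = -42 to +42, up to z = 32. Low end stops, up to z = 19, 2 mm beyond the block's ends.
- seat (a point): Middle of the slot's floor, 12 mm over the bench; axes as the nest's. Spring plungers in the -x cheek, at y = -30 and +30, 12 mm above the floor, grip a groove along the block's side and press it on the +x cheek. Each end takes 15 to 25 N to come up its first 5 mm, then less; free at 17 mm. A straight pull fights both ends; rocking (up to 8 degrees) brings up one at a time, and it stays up.
- locating_block: Loose aluminium block, 0.25 kg, seated in the slot: a foot 30 (x) by 80 (y) by 24 mm high, and centred on it a boss to grip by. Origin: centre of its underside, 12 mm over the bench when seated; axes as the nest's (y along the slot towards the knob, z up). The foot's shoulders, 20 mm long along y on each side of the boss, have their tops 36 mm over the bench when seated.
- boss (a point): Middle of the block's grip boss, 41 mm above the block's underside (53 mm over the bench when seated). The boss is 24 (x) by 40 (y) by 34 mm high, top 70 mm over the bench when seated. Best gripped from above across its 40 mm (fingers closing along y, tips just above the shoulders): rocking about x then acts in the plane of the fingers.
- hold_down (a joint): Angle of the hold-down (rad): winged knob on a post at y = +88 mm of the nest, turning about the vertical. 0 = closed, its toe over the block; it opens anticlockwise seen from above, to a stop at 1.3. A sprung index pin holds it at 0: it takes some 0.2 N m to start it and less and less up to 0.65; past that it snaps on to 1.3 and stays.
- knob_grip (a point): Centre of the knob's wing, on the knob's axis, 63 mm over the bench; its axes turn with the knob. The wing is 12 mm thick, 40 mm long, 27 mm high (50 to 77 mm over the bench); at joint value 0 it lies along y of the nest. Under it are a round skirt 33 mm across (top 52 mm over the bench) and the toe.
- toe (a point): Tip of the hold-down's steel toe, 16 mm wide, 8 mm thick, reaching 56 mm from the knob's axis, top 45 mm over the bench. Closed, it lies along -y of the nest over the block's shoulder, 1 mm above it, so the block cannot rise; open (1.3 rad) it points to +x of the nest, clear of the block.
- hex_key: Bystander: bent black hex key, 28x78x5 mm, lying loose; origin under its middle; to be left alone.
- dial_gauge: Bystander: dial indicator on its back, 107x60x22 mm, loose; origin under its middle; to be left alone.
- block_steel: Bystander: plain ground steel block, 20x45x20 mm, loose; origin under its middle; to be left alone.
- block_orange: Bystander: plain orange fixture block, 30x40x22 mm, loose; origin under its middle; to be left alone.
- esd_brush: Bystander: black brush, 28x173x9 mm, loose; origin under its middle; to be left alone.
- masking_tape: Bystander: roll of masking tape, 96 mm across, 25 mm high, loose; origin under its middle; to be left alone.
Not all that is in view belongs to the job. What is shaped like the locating_block but blue or brown is not meant.

How it is judged:
By the outcome, as a careful person would: the job done as asked, in the order asked, and still so for the second after the job is handed in, while the arm keeps its last pose, push and grip.
It also fails if it takes over 58 s, if anything falls off the work surface, if the arm or the gripper's body presses on something with over 40 N, if the wrist force passes 120 N, or if a joint passes its speed limit or range.

## Robot

A 6-joint arm with a two-finger parallel gripper is mounted at the origin on a cart in front of the work surface, level with it; the furniture and walls round the work are solid. World frame = base frame: x ahead of the robot, y to its left, z up, the work surface at z = 0. Lengths are in m, angles in rad, forces in N, time in s.
With the tool pointing down it reaches from about 0.35 to 0.925 m from the base axis. Payload 6.4 kg.
Tool frame: the origin (TCP) lies between the finger pads; the fingertips stand 11 mm ahead of it and the grasp point (between the pads) lies 8 mm behind it; z points along the fingers, y is the line along which they close (so a half turn about z gives the same grasp; the last joint's range is limited). The gripper opens to 94 mm and grips with 3 to 60 N. Pads are 16 mm wide; open, the fingers measure 119 mm over their backs; the gripper's body (75 mm by 177 mm) begins 78 mm behind the grasp point.
Start: joints at [-1.439, 0.245, 1.558, -0, 1.339, -0.174], TCP at [0.196, -0.62, 0.216] pointing down, gripper open.
Joint ranges: [-3.13, 3.13], [-1.02, 2.26], [0.13, 2.54], [-0.95, 4.09], [0.21, 2.88], [-2.74, 2.74]. Speed limits (rad/s): [2.57, 2.57, 3.14, 3.14, 3.14, 3.14].

## Interface

Orientations are given as a unit quaternion [x, y, z, w].
In Python, from rig import read_state, get_image, camera_params, close_job gives the robot as it stands.
- The arm moves only by the tool move_arm, never from a script. Its argument "moves" is a list of rows, each an object with "rot": the turn, a rotation vector about the tool's x, y, z in units of 6 degrees (1.0 is 6 degrees), a list of three; "travel": the shift along the tool's x, y, z in units of 30 mm (1.0 is 30 mm), a list of three; "gripper": the opening, from -1 (shut) to 1 (fully open). A call has 1 to 20 rows; each row is the pose to reach, as a shift and turn from the pose commanded when the call began, along the tool's axes at that moment; what a row does not reach only later rows make up. A row lasts 1/12 s, in which the tool goes at most 41.7 mm and 7.16 degrees, less where a joint would pass 70% of its speed; a pose out of reach is approached as far as the arm can. A call with a gripper value outside its range is refused whole. The fingers move at their own pace and stop on an object; "grip_force" is the grip in N (left out, the last holds). Time passes only in rows, so rows that repeat a pose let the fingers close. It gives the time, the measured TCP pose, the force, the opening and the grip force at its end, in the units of the state.
- read_state(): the state, without advancing time (a new reading comes with each control period).
- get_image(name): name is "side" or "top"; returns (picture, depth): 420x560x3 uint8, red, green, blue; 420x560 float32, m along the optical axis (not along the pixel's ray), 0 where there is no reading.
- camera_params(name): a dict with "vertical_fov" (degrees; the focal length in pixels is half the picture's height over the tangent of half this angle, whatever the lens; pixels are square), "cx", "cy" (the principal point, pixels), "eye" and "attitude" of the camera in the world. Camera axes: x right, y down, z forward; pixel columns grow to the right and rows downward; lengths in m; the calibration is good to about 2 mm. A picture is of the moment at which its call begins. camera_params takes no time and is no camera call.
- close_job(): hands the job in; it is judged then, once.
The state is a dict: "time_s": time; "joint_positions": joint angles; "joint_vel": joint speeds; "joint_torque": joint torques, N m; "ee_pos": TCP position; "ee_rot": TCP orientation; "force": force on the tool from outside, world axes, zero at the start; "wrist_torque": the same for the moment, N m; "grip_width": finger opening in m; "grasp_force": force on a finger pad.
Only numpy, scipy, OpenCV 4.12 (cv2) and the standard library are available. Lean on these libraries where they do the work, as an engineer would, in place of code of your own. Each camera call takes 0.05 s, during which the arm holds its last target. There are 200 camera calls.

## Working session

There is one attempt and no reset: what is moved stays moved. The work goes in short steps, Python scripts to look and compute and a tool call to move; the robot and the scene stay as the last step left them, time stands still between calls to the robot, and variables do not carry over. Pictures are saved under pics/ and viewed, at most 10 in all, crops included, and the job is handed in when it is done.

Besides the shell and the picture viewer there is one more tool, called after "Request:" as name([rows], argument=value, ...), one row to a line, values as JSON. move_arm: Moves the arm, as the interface text tells. Its arguments: {"type":"object","properties":{"moves":{"type":"array","items":{"type":"object","properties":{"rot":{"type":"array","items":{"type":"number"}},"travel":{"type":"array","items":{"type":"number"}},"gripper":{"type":"number"}}}},"grip_force":{"type":"number"}},"required":["moves"]}

```bash
mkdir -p pics
cat > h.py <<'E'
import numpy as np, cv2
from scipy.spatial.transform import Rotation as R
from rig import *
def cam(n):
    p=camera_params(n); f=210/np.tan(np.radians(p["vertical_fov"])/2)
    a=np.array(p["attitude"],float)
    M=R.from_quat(a).as_matrix() if a.size==4 else a.reshape(3,3)
    return f,p["cx"],p["cy"],np.array(p["eye"]),M
def ray(n,u,v,z):
    f,cx,cy,e,M=cam(n); d=M@np.array([(u-cx)/f,(v-cy)/f,1]); return e+d*(z-e[2])/d[2]
def cloud(n,D):
    f,cx,cy,e,M=cam(n); v,u=np.mgrid[:420,:560]
    return np.stack([(u-cx)/f*D,(v-cy)/f*D,D],-1)@M.T+e
def proj(n,p):
    f,cx,cy,e,M=cam(n); q=M.T@(np.array(p)-e); return f*q[0]/q[2]+cx,f*q[1]/q[2]+cy
E
python3 - <<'E'
from h import *
for n in("side","top"):
    I,D=get_image(n); cv2.imwrite(f"pics/{n}0.png",I[:,:,::-1]); np.savez(f"{n}0.npz",I=I,D=D); print(camera_params(n))
print(read_state())
E
```

```text
{'vertical_fov': 47.86630562151952, 'cx': 283.1178067259146, 'cy': 213.63694695771702, 'eye': array([0.34697323, 1.01228829, 0.7361311 ]), 'attitude': array([-0.07159498,  0.88693916, -0.45540559,  0.02861522])}
{'vertical_fov': 48.537429849273416, 'cx': 277.7920693993096, 'cy': 208.15149911103575, 'eye': array([0.28746415, 0.06376313, 1.20920894]), 'attitude': array([-0.70338768,  0.70642812, -0.05129196,  0.05978473])}
{'time_s': 0.1, 'joint_positions': array([-1.43910519e+00,  2.45683021e-01,  1.55889090e+00, -3.35024460e-06,
        1.33867226e+00, -1.74053675e-01]), 'joint_vel': array([-1.01386074e-03, -2.19513789e-03, -3.15923707e-03,  2.58289443e-03,
       -1.41463587e-04,  7.65284350e-05]), 'joint_torque': array([ 8.59738084e-04, -4.16914058e+01, -3.15525877e+01,  6.87430543e-02,
        3.09424486e-02, -4.78357390e-05]), 'ee_pos': array([ 0.1956172 , -0.61932652,  0.21549533]), 'ee_rot': array([ 9.88337356e-01,  1.52277993e-01,  1.58810076e-05, -8.26609103e-04]), 'force': array([ 0.15375572, -0.31291069, -0.78272314]), 'wrist_torque': array([-0.03566611, -0.01721528,  0.01954267]), 'grasp_force': 0.0, 'grip_width': 0.09373643450611481}
```

View pics/top0.png

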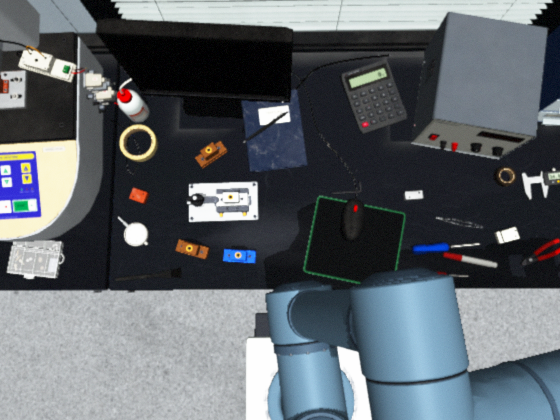

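View pics/side0.png

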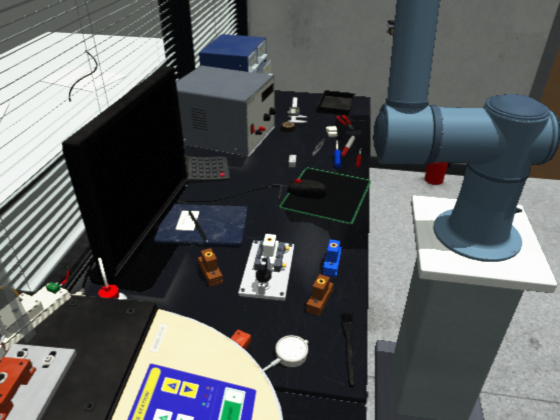

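The silver block sits in the nest at top (232,199), with the black knob at (197,199). The blue block at (239,256) and the brown ones at (192,247) and (210,153) are decoys. The silver one fits because it stands in the slotted plate, beside the knob. I'll confirm that in a crop and measure.

Run:
```python
from h import *
z=np.load("top0.npz");I,D=z["I"],z["D"]
P=cloud("top",D)
c=cv2.resize(I[170:232,175:275],(800,496),interpolation=cv2.INTER_CUBIC);cv2.imwrite("pics/crop.png",c[:,:,::-1])
h=cv2.cvtColor(I,cv2.COLOR_RGB2HSV)
m=np.zeros(D.shape,bool);m[172:230,180:270]=1
pl=m&(h[...,2]>150)&(h[...,1]<60)
cnt=max(cv2.findContours(cv2.morphologyEx(pl.astype(np.uint8),cv2.MORPH_CLOSE,np.ones((9,9))),0,2)[0],key=cv2.contourArea)
bx=cv2.boxPoints(cv2.minAreaRect(cnt));print(bx)
W=np.array([ray("top",*b,.012) for b in bx]);print(W.round(4),W.mean(0),[np.linalg.norm(W[i]-W[i-1]) for i in range(4)])
for lo,hi in((.008,.016),(.028,.04),(.042,.06),(.06,.074),(.072,.085)):
    q=m&(P[...,2]>lo)&(P[...,2]<hi); v=P[q]; vu=np.argwhere(q)
    if len(v)>3: print(lo,len(v),v.mean(0).round(4),vu.mean(0)[::-1],vu.min(0),vu.max(0),cv2.minAreaRect((v[:,:2]*1000).astype(np.float32)))
print(np.abs(P[220:222,290:300,2]).mean())
```

```text
[[186.40274 183.2908 ]
 [256.94403 181.1532 ]
 [258.0991  219.26971]
 [187.5578  221.40732]]
[[0.5448 0.3181 0.012 ]
 [0.5495 0.1324 0.012 ]
 [0.4484 0.1291 0.012 ]
 [0.4437 0.3124 0.012 ]] [0.49660473 0.22299479 0.012     ] [np.float64(0.10128942621195068), np.float64(0.18577154615065666), np.float64(0.10112336408814256), np.float64(0.18335971758035108)]
0.008 1349 [0.4932 0.2254 0.0116] [221.31134173 202.54707191] [179 189] [221 257] ((500.9669189453125, 221.73289489746094), (110.54386138916016, 178.07521057128906), 1.6414165496826172)
0.028 520 [0.4926 0.1971 0.0332] [231.21730769 201.23269231] [189 187] [216 248] ((490.0923767089844, 233.0228271484375), (70.73973083496094, 157.37257385253906), 1.803263545036316)
0.042 173 [0.4919 0.2559 0.0475] [207.43930636 200.67052023] [193 190] [207 242] ((488.45465087890625, 234.57774353027344), (130.0196533203125, 34.014217376708984), 83.7869873046875)
0.06 194 [0.4952 0.2105 0.0687] [224.27319588 197.76804124] [193 188] [202 238] ((496.19549560546875, 238.5481414794922), (124.82219696044922, 23.23847198486328), 89.71532440185547)
0.072 93 [0.4945 0.2667 0.0755] [201.2688172  197.69892473] [193 187] [201 237] ((493.022216796875, 240.02792358398438), (20.052602767944336, 124.08834838867188), 3.6174240112304688)
0.0014888597091698985
```

View pics/crop.png

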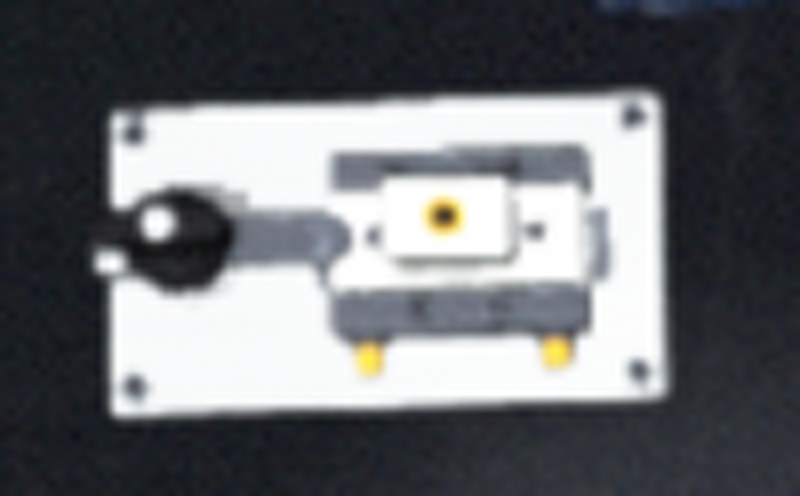

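The crop confirms it: silver block with an amber-ringed boss, toe over its shoulder, spring plungers (yellow) on the robot side, so nest x ≈ world x and nest y ≈ world y. The plate gives a yaw of about 1.5°.

```bash
cat >> h.py <<'E'
def yawR(d):  # tool down, tool x at yaw d degrees
    return R.from_euler('z',d,degrees=True)*R.from_quat([1,0,0,0])
def rel(p,r,p0,r0):
    t=r0.inv().apply(np.array(p)-p0)/.03; w=(r0.inv()*r).as_rotvec(degrees=True)/6
    return t.round(3),w.round(3)
def here():
    s=read_state(); return s["ee_pos"],R.from_quat(s["ee_rot"])
TH=1.5; N0=np.array([.4973,.197,0])
def nest(x,y,z): return N0+R.from_euler('z',TH,degrees=True).apply([x,y,z])
E
python3 - <<'E'
from h import *
print("boss hole",ray("top",230.6,196.9,.07),"model",nest(0,0,.07))
print("skirt",ray("top",197.9,200,.05),"model",nest(0,.088,.05))
for n in("top","side"):
    z=np.load(n+"0.npz");P=cloud(n,z["D"])
    d=np.hypot(*(P[...,:2]-nest(0,.088,0)[:2]).transpose(2,0,1))
    q=(d<.035)&(P[...,2]>.056)&(P[...,2]<.09);v=P[q]
    print(n,len(v),v.mean(0),v.min(0),v.max(0),cv2.minAreaRect((v[:,:2]*1000).astype(np.float32)))
    d=np.hypot(*(P[...,:2]-nest(0,0,0)[:2]).transpose(2,0,1))
    q=(d<.04)&(P[...,2]>.062)&(P[...,2]<.08);v=P[q]
    print(n,'boss',len(v),v.mean(0),cv2.minAreaRect((v[:,:2]*1000).astype(np.float32)))
p0,r0=here()
for t in([.40,-.25,.2],[.45,0,.2]): print(rel(t,yawR(-80),p0,r0))
print(rel(nest(0,.088,.15),yawR(TH-90),p0,r0))
E
```

```text
boss hole [0.49711255 0.19457002 0.07      ] model [0.4973 0.197  0.07  ]
skirt [0.49327765 0.2796889  0.05      ] model [0.49499643 0.28496984 0.05      ]
top 98 [0.49295384 0.28296602 0.07359724] [0.48767915 0.26437845 0.05776674] [0.49938045 0.30244276 0.08207109] ((493.5904541015625, 283.3932800292969), (11.664541244506836, 38.04890823364258), 0.2569853663444519)
top boss 161 [0.49620776 0.19673712 0.06890814] ((496.0335388183594, 196.37640380859375), (40.439388275146484, 23.262733459472656), 89.8843994140625)
side 124 [0.49058945 0.29024257 0.07165947] [0.48529909 0.26590875 0.05648622] [0.49797245 0.30607108 0.07893447] ((491.5089111328125, 286.04412841796875), (11.831551551818848, 40.14375686645508), 1.6713618040084839)
side boss 146 [0.49423401 0.20031938 0.06859431] ((494.40692138671875, 197.4536590576172), (24.239534378051758, 43.858646392822266), 1.8225688934326172)
(array([10.202, -9.688,  0.535]), array([-1.4000e-02,  1.1000e-02,  1.6253e+01]))
(array([ 14.3  , -17.134,   0.548]), array([-1.4000e-02,  1.1000e-02,  1.6253e+01]))
(array([ 18.589, -25.738,   2.23 ]), array([-1.300e-02,  1.300e-02,  1.767e+01]))
```

```bash
sed -i 's/^TH=.*/TH=1.6; N0=np.array([.4955,.197,0])/' h.py
python3 - <<'E'
from h import *
p0,r0=here()
for t in([.40,-.25,.2],[.45,0,.2]): print(rel(t,yawR(60),p0,r0))
print(rel(nest(0,.088,.15),yawR(TH+90),p0,r0))
E
```

```text
(array([10.202, -9.688,  0.535]), array([-0.014, -0.008, -7.08 ]))
(array([ 14.3  , -17.134,   0.548]), array([-0.014, -0.008, -7.08 ]))
(array([ 18.527, -25.757,   2.23 ]), array([-1.2000e-02, -1.2000e-02, -1.2347e+01]))
```

Request:
move_arm([
  {"travel":[10.2,-9.7,0.5],"rot":[0,0,-5],"gripper":0},
  {"travel":[10.2,-9.7,0.5],"rot":[0,0,-5],"gripper":0},
  {"travel":[10.2,-9.7,0.5],"rot":[0,0,-5],"gripper":0},
  {"travel":[10.2,-9.7,0.5],"rot":[0,0,-5],"gripper":0},
  {"travel":[10.2,-9.7,0.5],"rot":[0,0,-5],"gripper":0},
  {"travel":[10.2,-9.7,0.5],"rot":[0,0,-5],"gripper":0},
  {"travel":[10.2,-9.7,0.5],"rot":[0,0,-5],"gripper":0},
  {"travel":[10.2,-9.7,0.5],"rot":[0,0,-5],"gripper":0},
  {"travel":[10.2,-9.7,0.5],"rot":[0,0,-5],"gripper":0},
  {"travel":[10.2,-9.7,0.5],"rot":[0,0,-5],"gripper":0},
  {"travel":[14.3,-17.1,0.5],"rot":[0,0,-9],"gripper":0},
  {"travel":[14.3,-17.1,0.5],"rot":[0,0,-9],"gripper":0},
  {"travel":[14.3,-17.1,0.5],"rot":[0,0,-9],"gripper":0},
  {"travel":[14.3,-17.1,0.5],"rot":[0,0,-9],"gripper":0},
  {"travel":[14.3,-17.1,0.5],"rot":[0,0,-9],"gripper":0},
  {"travel":[14.3,-17.1,0.5],"rot":[0,0,-9],"gripper":0},
  {"travel":[14.3,-17.1,0.5],"rot":[0,0,-9],"gripper":0},
  {"travel":[14.3,-17.1,0.5],"rot":[0,0,-9],"gripper":0},
])

```text
time_s: 1.6
ee_pos: [0.4502, 0.0008, 0.2011]
ee_rot: [0.81, 0.586, -0.0, -0.0]
force: [-1.0, -0.9, 0.5]
grip_width: 0.0473
grasp_force: 0.0
```

Run:
```python
from h import *
p0,r0=here();print(p0,read_state()["joint_positions"])
print(rel(nest(0,.088,.13),yawR(TH+90),p0,r0))
```

```text
[0.45017787 0.00078144 0.20112967] [-2.51102944e-01 -2.30471455e-01  2.06471121e+00  5.28668810e-05
  1.30799814e+00  6.64169048e-02]
(array([ 9.445, -1.599,  2.372]), array([-6.000e-03, -1.000e-03, -3.299e+00]))
```

Request:
move_arm([
  {"travel":[9.45,-1.6,2.37],"rot":[0,0,-3.3],"gripper":0},
  {"travel":[9.45,-1.6,2.37],"rot":[0,0,-3.3],"gripper":0},
  {"travel":[9.45,-1.6,2.37],"rot":[0,0,-3.3],"gripper":0},
  {"travel":[9.45,-1.6,2.37],"rot":[0,0,-3.3],"gripper":0},
  {"travel":[9.45,-1.6,2.37],"rot":[0,0,-3.3],"gripper":0},
  {"travel":[9.45,-1.6,2.37],"rot":[0,0,-3.3],"gripper":0},
  {"travel":[9.45,-1.6,2.37],"rot":[0,0,-3.3],"gripper":0},
  {"travel":[9.45,-1.6,2.37],"rot":[0,0,-3.3],"gripper":0},
  {"travel":[9.45,-1.6,2.37],"rot":[0,0,-3.3],"gripper":0},
  {"travel":[9.45,-1.6,2.37],"rot":[0,0,-3.3],"gripper":0},
])

```text
time_s: 2.43
ee_pos: [0.4951, 0.281, 0.13]
ee_rot: [0.699, 0.715, -0.001, 0.0]
force: [0.5, -0.4, -0.5]
grip_width: 0.0472
grasp_force: 0.0
```

Run:
```python
from h import *
p0,r0=here();print(p0)
print(rel(nest(0,.088,.067),yawR(TH+90),p0,r0))
I,D=get_image("side");c=cv2.resize(I[180:320,190:390],(800,560));cv2.imwrite("pics/a.png",c[:,:,::-1])
```

```text
[0.49506414 0.28098439 0.13002995]
(array([ 0.136, -0.063,  2.101]), array([-0.007,  0.009, -0.057]))
```

View pics/a.png

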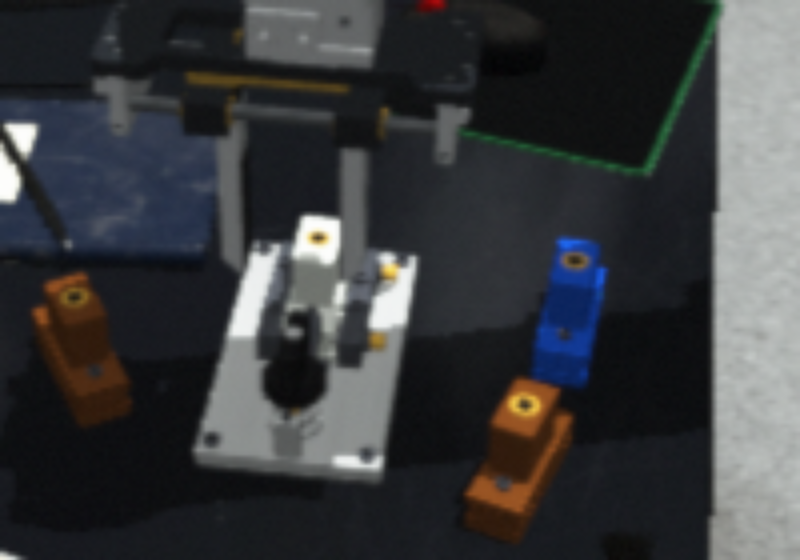

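Run:
```python
from h import *
p0,r0=here();print(p0)
print(rel(nest(0,.088,.067),yawR(TH+90),p0,r0))
```

```text
[0.49523612 0.28070644 0.13049815]
(array([ 0.145, -0.07 ,  2.117]), array([-0.   ,  0.005, -0.066]))
```

Request:
move_arm([
  {"travel":[0.14,-0.07,1.0],"rot":[0,0,0],"gripper":0},
  {"travel":[0.14,-0.07,1.6],"rot":[0,0,0],"gripper":0},
  {"travel":[0.14,-0.07,2.1],"rot":[0,0,0],"gripper":0},
  {"travel":[0.14,-0.07,2.1],"rot":[0,0,0],"gripper":0},
  {"travel":[0.14,-0.07,2.1],"rot":[0,0,0],"gripper":0},
])

```text
time_s: 2.9
ee_pos: [0.4926, 0.2851, 0.0675]
ee_rot: [0.7, 0.714, -0.0, -0.0]
force: [0.3, -0.2, 0.5]
grip_width: 0.0471
grasp_force: 0.0
```

Now I'll close on the wing.

Request:
move_arm([
  {"travel":[0,0,0],"gripper":-1},
  {"travel":[0,0,0],"gripper":-1},
  {"travel":[0,0,0],"gripper":-1},
  {"travel":[0,0,0],"gripper":-1},
  {"travel":[0,0,0],"gripper":-1},
  {"travel":[0,0,0],"gripper":-1},
  {"travel":[0,0,0],"gripper":-1},
  {"travel":[0,0,0],"gripper":-1},
], grip_force=30)

```text
validation failed for argument at $.mo...
```

Request:
move_arm([
  {"travel":[0,0,0],"rot":[0,0,0],"gripper":-1},
  {"travel":[0,0,0],"rot":[0,0,0],"gripper":-1},
  {"travel":[0,0,0],"rot":[0,0,0],"gripper":-1},
  {"travel":[0,0,0],"rot":[0,0,0],"gripper":-1},
  {"travel":[0,0,0],"rot":[0,0,0],"gripper":-1},
  {"travel":[0,0,0],"rot":[0,0,0],"gripper":-1},
  {"travel":[0,0,0],"rot":[0,0,0],"gripper":-1},
  {"travel":[0,0,0],"rot":[0,0,0],"gripper":-1},
], grip_force=30)

```text
time_s: 3.57
ee_pos: [0.4954, 0.2869, 0.0681]
ee_rot: [0.699, 0.715, 0.003, 0.002]
force: [8.7, 0.2, -5.7]
grip_width: 0.0115
grasp_force: 30.0
```

```bash
python3 -c "
from h import *
s=read_state();print(s['force'],s['wrist_torque'],s['grip_width'],s['grasp_force'],s['ee_pos'])"
```

```text
[ 8.66293621  0.17118725 -5.74144643] [ 0.02468228 -1.65515537  0.04967538] 0.011505055364482614 29.99728560447693 [0.4954224  0.28691329 0.06811579]
```

Request:
move_arm([
  {"travel":[0,0.12,0],"rot":[0,0,0],"gripper":-1},
  {"travel":[0,0.12,0],"rot":[0,0,0],"gripper":-1},
  {"travel":[0,0.12,0],"rot":[0,0,-0.5],"gripper":-1},
  {"travel":[0,0.12,0],"rot":[0,0,-1.0],"gripper":-1},
  {"travel":[0,0.12,0],"rot":[0,0,-1.5],"gripper":-1},
  {"travel":[0,0.12,0],"rot":[0,0,-2],"gripper":-1},
  {"travel":[0,0.12,0],"rot":[0,0,-2.5],"gripper":-1},
  {"travel":[0,0.12,0],"rot":[0,0,-3],"gripper":-1},
  {"travel":[0,0.12,0],"rot":[0,0,-3.5],"gripper":-1},
  {"travel":[0,0.12,0],"rot":[0,0,-4],"gripper":-1},
])

```text
time_s: 4.4
ee_pos: [0.4947, 0.2867, 0.068]
ee_rot: [0.534, 0.846, -0.002, -0.001]
force: [-7.8, -2.9, 10.2]
grip_width: 0.0119
grasp_force: 30.0
```

```bash
python3 -c "
from h import *
s=read_state();print(s['force'],s['wrist_torque'],s['grip_width'],s['grasp_force'],s['ee_pos'],R.from_quat(s['ee_rot']).as_matrix()[:,0])"
```

```text
[-7.79654413 -2.86096379 10.19103176] [-0.57316472  1.2492265  -0.12064212] 0.011862118182497265 30.028859674930573 [0.49471121 0.2866885  0.06802954] [-4.29931563e-01  9.02861186e-01  7.28697305e-04]
```

Request:
move_arm([
  {"travel":[0,-0.05,0],"rot":[0,0,-0.6],"gripper":-1},
  {"travel":[0,-0.05,0],"rot":[0,0,-1.2],"gripper":-1},
  {"travel":[0,-0.05,0],"rot":[0,0,-1.8],"gripper":-1},
  {"travel":[0,-0.05,0],"rot":[0,0,-2.4],"gripper":-1},
  {"travel":[0,-0.05,0],"rot":[0,0,-3],"gripper":-1},
  {"travel":[0,-0.05,0],"rot":[0,0,-3.6],"gripper":-1},
  {"travel":[0,-0.05,0],"rot":[0,0,-4.2],"gripper":-1},
  {"travel":[0,-0.05,0],"rot":[0,0,-4.8],"gripper":-1},
  {"travel":[0,-0.05,0],"rot":[0,0,-5.4],"gripper":-1},
  {"travel":[0,-0.05,0],"rot":[0,0,-6],"gripper":-1},
  {"travel":[0,-0.05,0],"rot":[0,0,-6.6],"gripper":-1},
  {"travel":[0,-0.05,0],"rot":[0,0,-7.2],"gripper":-1},
  {"travel":[0,-0.05,0],"rot":[0,0,-7.8],"gripper":-1},
  {"travel":[0,-0.05,0],"rot":[0,0,-8.4],"gripper":-1},
  {"travel":[0,-0.05,0],"rot":[0,0,-8.4],"gripper":-1},
])

```text
time_s: 5.65
ee_pos: [0.4931, 0.2849, 0.068]
ee_rot: [0.123, 0.992, -0.002, -0.002]
force: [-6.6, -6.5, 11.1]
grip_width: 0.0119
grasp_force: 30.0
```

```bash
python3 -c "
from h import *
s=read_state();print(s['force'],s['wrist_torque'],s['grip_width'],s['grasp_force'],s['ee_pos'],R.from_quat(s['ee_rot']).as_matrix()[:,0])"
```

```text
[-6.62100154 -6.53505939 11.12791054] [-1.34855245  1.35577632  0.05073871] 0.01186199483810955 30.001279413700104 [0.49308503 0.28486558 0.06800301] [-0.96989291  0.24349642  0.00415078]
```

Request:
move_arm([
  {"travel":[0,0,0],"rot":[0,0,0],"gripper":0.3},
  {"travel":[0,0,0],"rot":[0,0,0],"gripper":0.3},
  {"travel":[0,0,0],"rot":[0,0,0],"gripper":0.3},
  {"travel":[0,0,0],"rot":[0,0,0],"gripper":0.3},
  {"travel":[0,0,-1],"rot":[0,0,0],"gripper":0.6},
  {"travel":[0,0,-2],"rot":[0,0,0],"gripper":0.6},
  {"travel":[0,0,-2.5],"rot":[0,0,-2.6],"gripper":0.6},
  {"travel":[0,0,-2.5],"rot":[0,0,-2.6],"gripper":0.6},
  {"travel":[0,0,-2.5],"rot":[0,0,-2.6],"gripper":0.6},
  {"travel":[0,0,-2.5],"rot":[0,0,-2.6],"gripper":0.6},
])

```text
time_s: 6.48
ee_pos: [0.4945, 0.2862, 0.1421]
ee_rot: [-0.011, 1.0, -0.0, -0.0]
force: [0.2, -0.2, -0.2]
grip_width: 0.0735
grasp_force: 0.0
```

Run:
```python
from h import *
I,D=get_image("side");c=cv2.resize(I[180:320,190:390],(800,560));cv2.imwrite("pics/b.png",c[:,:,::-1])
P=cloud("side",D);d=np.hypot(*(P[...,:2]-nest(0,0,0)[:2]).transpose(2,0,1))
q=(d<.04)&(P[...,2]>.062)&(P[...,2]<.08);v=P[q];print(len(v),cv2.minAreaRect((v[:,:2]*1000).astype(np.float32)))
p0,r0=here();print(p0)
print(rel(nest(0,0,.140),yawR(TH+180),p0,r0))
```

```text
141 ((493.4217224121094, 196.94419860839844), (22.702993392944336, 46.94704818725586), 9.651310920715332)
[0.49419713 0.28608375 0.14152884]
(array([ 0.017, -2.97 ,  0.052]), array([-0.003, -0.013, -0.071]))
```

View pics/b.png

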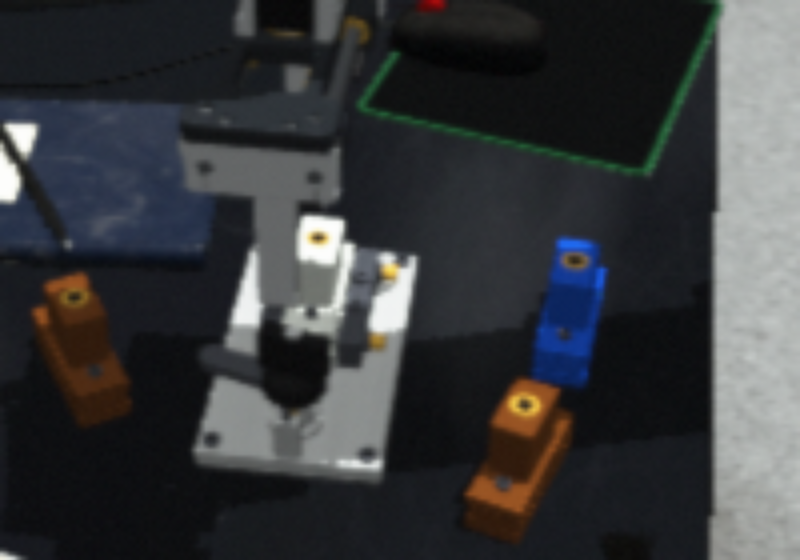

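The toe now points to +x, at the left of the crop around (230,365), clear of the block. Next I move over the boss.

Request:
move_arm([
  {"travel":[0,-1.5,0],"rot":[0,0,0],"gripper":0.4},
  {"travel":[0,-2.97,0],"rot":[0,0,0],"gripper":0.4},
  {"travel":[0,-2.97,0],"rot":[0,0,-0.07],"gripper":0.4},
  {"travel":[0,-2.97,0],"rot":[0,0,-0.07],"gripper":0.4},
  {"travel":[0,-2.97,0.7],"rot":[0,0,-0.07],"gripper":0.4},
  {"travel":[0,-2.97,1.4],"rot":[0,0,-0.07],"gripper":0.4},
  {"travel":[0,-2.97,2.0],"rot":[0,0,-0.07],"gripper":0.4},
  {"travel":[0,-2.97,2.0],"rot":[0,0,-0.07],"gripper":0.4},
  {"travel":[0,-2.97,2.0],"rot":[0,0,-0.07],"gripper":0.4},
  {"travel":[0,-2.97,2.0],"rot":[0,0,-0.07],"gripper":0.4},
])

```text
time_s: 7.37
ee_pos: [0.4973, 0.1979, 0.0831]
ee_rot: [-0.015, 1.0, 0.0, 0.0]
force: [0.5, 0.1, 0.0]
grip_width: 0.0664
grasp_force: 0.0
```

Run:
```python
from h import *
s=read_state();print(s['ee_pos'],s['force'])
I,D=get_image("side");c=cv2.resize(I[180:320,190:390],(800,560));cv2.imwrite("pics/c.png",c[:,:,::-1])
p0,r0=here();print(p0,rel(nest(0,0,.051),yawR(TH+180),p0,r0))
```

```text
[0.49728467 0.19786748 0.08310605] [0.52590342 0.13555341 0.02560385]
[0.49766603 0.19780066 0.08359826] (array([ 0.075, -0.025,  1.086]), array([0.004, 0.019, 0.025]))
```

View pics/c.png

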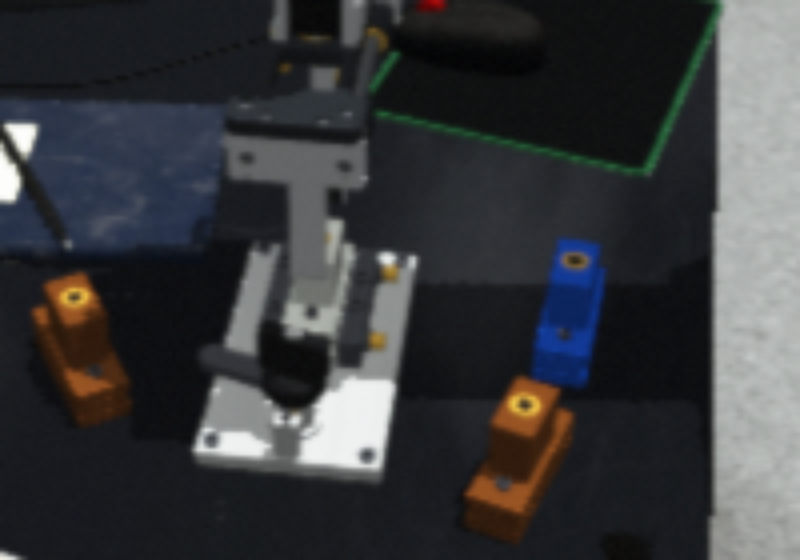

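The near finger, at about (310,240), stands on the knob side of the boss and roughly in line with it. I descend and close.

Request:
move_arm([
  {"travel":[0.07,-0.02,0.5],"rot":[0,0,0],"gripper":0.4},
  {"travel":[0.07,-0.02,0.9],"rot":[0,0,0],"gripper":0.4},
  {"travel":[0.07,-0.02,1.08],"rot":[0,0,0],"gripper":0.4},
  {"travel":[0.07,-0.02,1.08],"rot":[0,0,0],"gripper":0.4},
  {"travel":[0.07,-0.02,1.08],"rot":[0,0,0],"gripper":-0.3},
  {"travel":[0.07,-0.02,1.08],"rot":[0,0,0],"gripper":-0.3},
  {"travel":[0.07,-0.02,1.08],"rot":[0,0,0],"gripper":-0.3},
  {"travel":[0.07,-0.02,1.08],"rot":[0,0,0],"gripper":-0.3},
  {"travel":[0.07,-0.02,1.08],"rot":[0,0,0],"gripper":-0.3},
  {"travel":[0.07,-0.02,1.08],"rot":[0,0,0],"gripper":-0.3},
], grip_force=20)

```text
time_s: 8.25
ee_pos: [0.4952, 0.1961, 0.0505]
ee_rot: [-0.015, 1.0, -0.0, 0.0]
force: [0.6, -2.5, 2.7]
grip_width: 0.0397
grasp_force: 20.0
```

```bash
python3 -c "
from h import *
s=read_state();print(s['force'],s['wrist_torque'],s['grip_width'],s['grasp_force'],s['ee_pos'],R.from_quat(s['ee_rot']).as_matrix())"
```

```text
[ 0.59671292 -2.53523192  2.66720782] [-0.48535891 -0.11338133 -0.01521691] 0.0397470289887785 19.9979630112648 [0.49521763 0.19613013 0.05052892] [[-9.99534380e-01 -3.04966798e-02  9.88054889e-04]
 [-3.04973508e-02  9.99534622e-01 -6.71325192e-04]
 [-9.67121881e-04 -7.01145666e-04 -9.99999287e-01]]
```

Request:
move_arm([
  {"travel":[0,0,0],"rot":[0,0,0],"gripper":-0.3},
  {"travel":[0,0,0],"rot":[0,0,0],"gripper":-0.3},
  {"travel":[0,0,0],"rot":[0,0,0],"gripper":-0.3},
  {"travel":[0,-0.023,-0.023],"rot":[-0.17,0,0],"gripper":-0.3},
  {"travel":[0,-0.046,-0.046],"rot":[-0.33,0,0],"gripper":-0.3},
  {"travel":[0,-0.07,-0.068],"rot":[-0.5,0,0],"gripper":-0.3},
  {"travel":[0,-0.093,-0.09],"rot":[-0.67,0,0],"gripper":-0.3},
  {"travel":[0,-0.117,-0.111],"rot":[-0.83,0,0],"gripper":-0.3},
  {"travel":[0,-0.141,-0.132],"rot":[-1,0,0],"gripper":-0.3},
  {"travel":[0,-0.141,-0.132],"rot":[-1,0,0],"gripper":-0.3},
  {"travel":[0,-0.141,-0.132],"rot":[-1,0,0],"gripper":-0.3},
], grip_force=60)

```text
time_s: 9.17
ee_pos: [0.4953, 0.192, 0.0542]
ee_rot: [-0.015, 0.998, 0.053, -0.0]
force: [3.1, -2.5, 1.1]
grip_width: 0.0398
grasp_force: 60.0
```

```bash
cat > st.py <<'E'
from h import *
s=read_state();p=s['ee_pos'];r=R.from_quat(s['ee_rot'])
Q=(R.from_euler('z',TH,degrees=True).inv()*r*yawR(180).inv())
n=R.from_euler('z',TH,degrees=True).inv().apply(p-N0)*1000
o=n+Q.apply([0,0.8,-38.5])   # block underside centre
print('F',s['force'].round(1),'M',s['wrist_torque'].round(2),s['grip_width'],s['grasp_force'],'tilt',Q.as_rotvec(degrees=True).round(2))
print('tcp',n.round(2),'under',o.round(2),'ends +y/-y',(o+Q.apply([0,40,0])).round(1),(o+Q.apply([0,-40,0])).round(1),'t',s['time_s'])
E
python3 st.py
```

```text
F [ 3.1 -2.5  1.1] M [-0.61 -0.73 -0.  ] 0.03979020703995335 59.99627888202667 tilt [ 6.05 -0.04  0.08]
tcp [-0.39 -4.96 54.19] under [-0.36 -0.11 15.99] ends +y/-y [-0.4 39.7 20.2] [ -0.3 -39.9  11.8] t 9.1667
```

```bash
cat > rock.py <<'E'
import sys
from h import *
# rock.py pivot_end(+1/-1) b_end n : rows from measured pose, pivoting about the foot's end corner
e,b,n=float(sys.argv[1]),float(sys.argv[2]),int(sys.argv[3])
p0,r0=here();Z=R.from_euler('z',TH,degrees=True)
a=(Z.inv()*r0*yawR(180).inv()).as_rotvec(degrees=True)[0]
v=np.array([0,-.0008-e*.04,.0385]);X=lambda d:R.from_euler('x',d,degrees=True)
for k in range(1,n+1):
    c=a+(b-a)*k/n; p=p0+Z.apply(X(c).apply(v)-X(a).apply(v))
    t,w=rel(p,Z*X(c-a)*Z.inv()*r0,p0,r0);print(round(c,1),t,w)
E
python3 rock.py 1 -6 8
```

```text
4.5 [-0.     0.034 -0.035] [ 0.251  0.    -0.   ]
3.0 [-0.     0.069 -0.07 ] [ 0.502  0.001 -0.   ]
1.5 [-0.     0.105 -0.103] [ 0.753  0.001 -0.   ]
0.0 [-0.     0.142 -0.136] [ 1.004e+00  1.000e-03 -1.000e-03]
-1.5 [-0.     0.18  -0.167] [ 1.255e+00  2.000e-03 -1.000e-03]
-3.0 [-0.     0.218 -0.198] [ 1.506e+00  2.000e-03 -1.000e-03]
-4.5 [-0.001  0.258 -0.227] [ 1.757e+00  3.000e-03 -1.000e-03]
-6.0 [-0.001  0.298 -0.256] [ 2.008e+00  3.000e-03 -1.000e-03]
```

Request:
move_arm([
  {"travel":[0,0.034,-0.035],"rot":[0.25,0,0],"gripper":-0.3},
  {"travel":[0,0.069,-0.07],"rot":[0.5,0,0],"gripper":-0.3},
  {"travel":[0,0.105,-0.103],"rot":[0.75,0,0],"gripper":-0.3},
  {"travel":[0,0.142,-0.136],"rot":[1.0,0,0],"gripper":-0.3},
  {"travel":[0,0.18,-0.167],"rot":[1.25,0,0],"gripper":-0.3},
  {"travel":[0,0.218,-0.198],"rot":[1.5,0,0],"gripper":-0.3},
  {"travel":[0,0.258,-0.227],"rot":[1.75,0,0],"gripper":-0.3},
  {"travel":[0,0.258,-0.227],"rot":[1.75,0,0],"gripper":-0.3},
  {"travel":[0,0.258,-0.227],"rot":[1.75,0,0],"gripper":-0.3},
])

```text
time_s: 9.92
ee_pos: [0.495, 0.1986, 0.0598]
ee_rot: [-0.015, 0.999, -0.04, 0.001]
force: [9.6, -3.5, -11.5]
grip_width: 0.0397
grasp_force: 60.0
```

```bash
python3 st.py; python3 rock.py -1 4 8
```

```text
F [  9.6  -3.5 -11.5] M [-0.64 -2.04  0.09] 0.03965543771150443 59.99220013618469 tilt [-4.57 -0.09  0.17]
tcp [-0.44  1.66 59.77] under [-0.38 -0.61 21.33] ends +y/-y [-0.5 39.3 18.1] [ -0.3 -40.5  24.5] t 9.9167
-3.5 [ 0.    -0.024 -0.024] [-0.179 -0.001  0.   ]
-2.4 [ 0.    -0.049 -0.048] [-0.357 -0.001  0.001]
-1.4 [ 0.    -0.074 -0.071] [-0.536 -0.002  0.001]
-0.3 [ 0.    -0.1   -0.094] [-0.714 -0.002  0.001]
0.8 [ 0.    -0.125 -0.116] [-0.893 -0.003  0.002]
1.9 [ 0.    -0.152 -0.138] [-1.071 -0.003  0.002]
2.9 [ 0.    -0.179 -0.16 ] [-1.25  -0.004  0.002]
4.0 [ 0.    -0.206 -0.18 ] [-1.428 -0.004  0.002]
```

Request:
move_arm([
  {"travel":[0,-0.024,-0.03],"rot":[-0.18,0,0],"gripper":-0.3},
  {"travel":[0,-0.049,-0.06],"rot":[-0.36,0,0],"gripper":-0.3},
  {"travel":[0,-0.074,-0.09],"rot":[-0.54,0,0],"gripper":-0.3},
  {"travel":[0,-0.1,-0.115],"rot":[-0.71,0,0],"gripper":-0.3},
  {"travel":[0,-0.125,-0.14],"rot":[-0.89,0,0],"gripper":-0.3},
  {"travel":[0,-0.152,-0.165],"rot":[-1.07,0,0],"gripper":-0.3},
  {"travel":[0,-0.179,-0.19],"rot":[-1.25,0,0],"gripper":-0.3},
  {"travel":[0,-0.206,-0.21],"rot":[-1.43,0,0],"gripper":-0.3},
  {"travel":[0,-0.206,-0.21],"rot":[-1.43,0,0],"gripper":-0.3},
])

```text
time_s: 10.67
ee_pos: [0.4952, 0.1935, 0.068]
ee_rot: [-0.015, 0.999, 0.037, -0.0]
force: [4.3, -0.3, -1.9]
grip_width: 0.0396
grasp_force: 60.0
```

```bash
python3 st.py; python3 rock.py 1 -3 7
```

```text
F [ 4.3 -0.3 -1.9] M [-0.11 -1.1   0.05] 0.0396035543729465 59.99694228172302 tilt [ 4.19 -0.05  0.07]
tcp [-0.44 -3.46 67.99] under [-0.41  0.15 29.65] ends +y/-y [-0.5 40.  32.6] [ -0.4 -39.7  26.7] t 10.6667
3.2 [-0.     0.023 -0.024] [ 0.171  0.    -0.   ]
2.1 [-0.     0.047 -0.048] [ 0.342  0.    -0.   ]
1.1 [-0.     0.071 -0.071] [ 0.514  0.001 -0.   ]
0.1 [-0.     0.095 -0.094] [ 0.685  0.001 -0.001]
-0.9 [-0.     0.12  -0.117] [ 0.856  0.001 -0.001]
-2.0 [-0.     0.146 -0.139] [ 1.027e+00  1.000e-03 -1.000e-03]
-3.0 [-0.     0.171 -0.16 ] [ 1.199e+00  2.000e-03 -1.000e-03]
```

Request:
move_arm([
  {"travel":[0,0.023,-0.024],"rot":[0.17,0,0],"gripper":-0.3},
  {"travel":[0,0.047,-0.048],"rot":[0.34,0,0],"gripper":-0.3},
  {"travel":[0,0.071,-0.071],"rot":[0.51,0,0],"gripper":-0.3},
  {"travel":[0,0.097,-0.096],"rot":[0.7,0,0],"gripper":-0.3},
  {"travel":[0,0.097,-0.096],"rot":[0.7,0,0],"gripper":-0.3},
  {"travel":[0,0.11,-0.25],"rot":[0.7,0,0],"gripper":-0.3},
  {"travel":[0,0.12,-0.4],"rot":[0.7,0,0],"gripper":-0.3},
  {"travel":[0,0.13,-0.55],"rot":[0.7,0,0],"gripper":-0.3},
  {"travel":[0,0.14,-0.65],"rot":[0.7,0,0],"gripper":-0.3},
  {"travel":[0,0.146,-0.75],"rot":[0.7,0,0],"gripper":-0.3},
  {"travel":[0,0.146,-0.75],"rot":[0.7,0,0],"gripper":-0.3},
  {"travel":[0,0.146,-0.75],"rot":[0.7,0,0],"gripper":-0.3},
  {"travel":[0,0.146,-0.75],"rot":[0.7,0,0],"gripper":-0.3},
])

```text
time_s: 11.75
ee_pos: [0.4945, 0.1962, 0.0909]
ee_rot: [-0.015, 1.0, -0.001, -0.0]
force: [0.7, -0.1, -2.5]
grip_width: 0.0397
grasp_force: 60.0
```

```bash
python3 st.py
python3 - <<'E'
from h import *
I,D=get_image("side");c=cv2.resize(I[180:320,190:390],(800,560));cv2.imwrite("pics/d.png",c[:,:,::-1])
P=cloud("side",D)
d=R.from_euler('z',-TH,degrees=True).apply((P-N0).reshape(-1,3)).reshape(P.shape)*1000
q=(abs(d[...,0])<12)&(d[...,1]>25)&(d[...,1]<55)&(d[...,2]>40)&(d[...,2]<85)
v=d[q];print(len(v),np.histogram(v[:,2],9,(40,85)),v.min(0),v.max(0))
E
```

```text
F [ 0.7 -0.1 -2.5] M [ 0.06 -0.14 -0.01] 0.03965936878505765 59.9951308965683 tilt [-0.12  0.02  0.13]
tcp [-0.98 -0.76 90.91] under [-1.000e+00 -5.000e-02  5.241e+01] ends +y/-y [-1.1 40.  52.3] [ -0.9 -40.   52.5] t 11.75
141 (array([ 0,  0,  9, 20, 13, 25, 21, 51,  2]), array([40., 45., 50., 55., 60., 65., 70., 75., 80., 85.])) [-11.79106682  25.62062022  52.76130351] [11.96461549 42.87239965 84.44386207]
```

View pics/d.png

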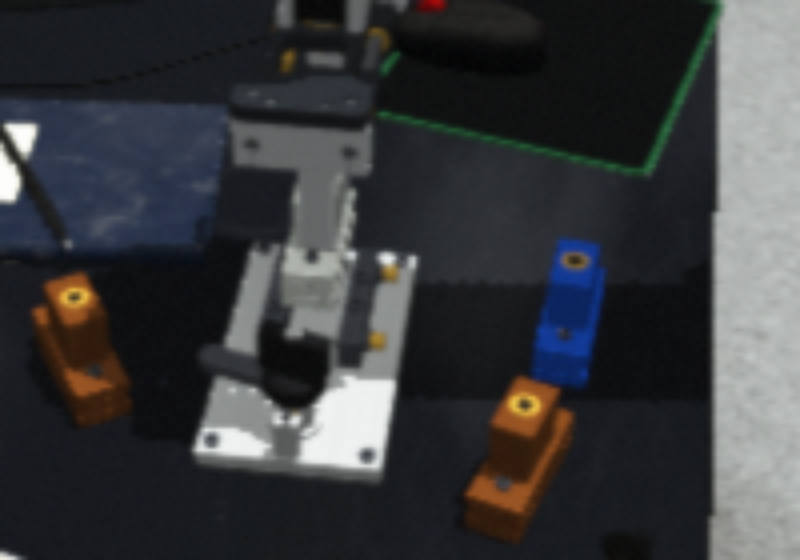

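The block hangs level in the gripper, with its front face at about (310,280). Its underside reads about 52 mm over the bench, 20 mm above the cheeks. The measured weight is 2.5 N, the toe is still open, and nothing else in view has moved.

```bash
python3 -c "
from rig import close_job
print(close_job())"
```

```text
the job is handed in; nothing more can be done
None
```

The job is handed in: I turned the hold-down to its open stop, rocked the block loose knob end first, and ended with it held level about 20 mm above the cheeks at 11.8 s on the robot's clock; no verdict came back.

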